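# Set the stud block on its spot and rock the angle gauge to its mark

### The arm

A 6-joint arm with a two-finger parallel gripper is mounted at the origin on a cart in front of the work surface, level with it; the furniture and walls round the work are solid. World frame = base frame: x ahead of the robot, y to its left, z up, the work surface at z = 0. Lengths are in m, angles in rad, forces in N, time in s.
With the tool pointing down it reaches from about 0.375 to 0.9 m from the base axis. Payload 3.1 kg.
Tool frame: the origin (TCP) lies midway between the tips of the shut fingers; the grasp point (between the pads) lies robot.grip_depth behind it (robot.grip_depth is the distance from the TCP to the grasp point, in m); z points along the fingers, y is the line along which they close (so a half turn about z gives the same grasp; the last joint's range is limited). The gripper opens to 87 mm and grips with 3 to 60 N. Pads are 19 mm wide; open, the fingers measure 117 mm over their backs; the gripper's body (75 mm by 190 mm) begins 51 mm behind the grasp point.
Start: joints at [0.948, 0.527, 1.433, -0, 1.181, -0.178], TCP at [0.269, 0.564, 0.223] pointing down, gripper open.
Joint ranges: [-3.08, 3.08], [-0.75, 2.2], [0.22, 2.44], [-1.43, 4.57], [0, 2.65], [-2.85, 2.85]. Speed limits (rad/s): [2.79, 2.79, 3.14, 3.14, 3.14, 3.14].

### API

Orientations are given as a unit quaternion [x, y, z, w].
In Python, from rig import robot gives the robot as it stands.
- The arm moves only by the shell command python3 nudge.py 'ROWS' [OPENING] [FORCE]. ROWS is a JSON list of rows, 1 to 20 of them, each written [[dx, dy, dz], turn]: dx, dy, dz in m, then a turn about the tool's z in rad; each row shifts and turns the commanded pose from where the row before left it, along the tool's axes as they then stand; what a row does not reach is not made up. A row lasts 1/12 s, in which the tool goes at most 0.0417 m and 0.125 rad, less where a joint would pass 70% of its speed; a pose out of reach is approached as far as the arm can. OPENING is the finger opening in m, set as the command begins (- or left out keeps the last). The fingers move at their own pace and stop on an object; FORCE is the grip in N (left out, the last holds). Time passes only in rows, so rows that do not move let the fingers close. It prints the time, the measured TCP pose, the force, the opening and the grip force at its end. Input that does not fit is refused with a message, and nothing moves.
- robot.get_obs(): the state, without advancing time (a new reading comes with each control period).
- robot.camera(name): name is "scene" or "top" or "wrist"; returns a dict with "img" (400x640x3 uint8, red, green, blue), "fx", "fy", "cx", "cy" (pixels), "xyz" and "attitude" of the camera in the world. Camera axes: x right, y down, z forward; pixel columns grow to the right and rows downward; lengths in m; the calibration is good to about 2 mm. A picture is of the moment at which its call begins. There is no depth.
- robot.hand_in(): hands the job in; it is judged then, once.
The state is a dict: "time": time; "q": joint angles; "joint_velocities": joint speeds; "joint_torque": joint torques, N m; "position": TCP position; "tool_rot": TCP orientation; "ft_force": force on the tool from outside, world axes, zero at the start; "moment": the same for the moment, N m; "grip_width": finger opening in m; "grip_force": force on a finger pad.
Only numpy, scipy, OpenCV 4.12 (cv2) and the standard library are available. Lean on these libraries where they do the work, as an engineer would, in place of code of your own. Each camera call takes 0.05 s, during which the arm holds its last target. There are 200 camera calls.

### The job

Slide the steel stud block along the bench, without lifting it, until its base stands wholly on the blue disc. Then take the angle gauge by its orange grip, set the middle of its sole gently on the crown of the brass stud and rock it sideways until its swinging pointer comes to rest on the red mark. Finish while still holding it there, sole touching the stud, steady for the reading, and leave the other things on the bench alone.

Things in the scene. Friction and masses are not known exactly. Their poses are not given: they have to be found in the camera images.
- stud_block: Loose stud block, about 0.9 kg: dark steel round base (104 mm diameter, 29 mm high, upright side), brass stud rising from its centre (24 mm diameter; lumpy domed head of 14 mm radius, dome centre 46 mm, crown 60 mm above the bench). Origin: centre of the underside, z up.
- stud_top (a point): The crown of the brass stud, 60 mm above the stud block's underside, on its axis.
- spot: Blue disc with a thin white ring near its edge, printed flat on the bench, 132 mm diameter (no thickness to speak of). Origin: its centre. 14 mm of blue remains all round when the stud block stands at its centre.
- gauge: Loose angle gauge, 0.3 kg, 138 mm high, upright on an aluminium sole 44 (x) by 104 (y) by 8 mm, flat underneath; above it a black dial housing 22 mm thick in x, 92 mm diameter, centre 54 mm up; white dial on the -x face, black pointer, red mark at the dial's lower edge. Frame: +x out of its back, +y to the left seen from the front, z up; origin: centre of the sole's underside.
- sole (a point): Centre of the gauge's flat underside, at the gauge's origin.
- grip (a point): Middle of the gauge's orange grip block, 118 mm above the sole's underside on the gauge's z axis. The block is 24 mm thick in the gauge's x (the way to pinch it), 46 mm wide in y, and reaches from 100 to 138 mm up.
- pointer (a joint): Angle of the free pointer in the gauge (rad), about the gauge's +x axis: 0 when upright, positive when its tip is on the gauge's +y side. It hangs plumb from the dial's centre, tip 38 mm below; swings die out in about 1 s. When the gauge is turned by an angle a about its own +x axis the pointer reads -a.
- mark (a joint): Angle of the red mark in the gauge (rad), counted like the pointer's: they agree when both values are equal. Preset between 0.16 and 0.38 (always on the +y side), and stays as it is. To bring the pointer onto it, the top of the gauge leans towards the gauge's +y side by this angle.
- pointer_tip (a point): Point near the pointer's tip, 36 mm below the pivot along the pointer.
- mark_centre (a point): Centre of the red mark (7.5 mm wide, 12 mm long), 36 mm from the pointer's pivot.
- cryo_box: Bystander to leave alone: blue card freezer box 137x137x48 mm. Origin: centre of its underside.
- notebook: Bystander to leave alone: purple notebook 210x152x14 mm. Origin: centre of its underside.
- pcr_plate: Bystander to leave alone: clear 96-well plate 88x130x16 mm. Origin: centre of its underside.
- timer: Bystander to leave alone: white bench timer 62x64x20 mm. Origin: centre of its underside.
- petri: Bystander to leave alone: white petri dish, 89 mm diameter, 15 mm high. Origin: centre of its underside.
- tape_roll: Bystander to leave alone: green tape roll, 68 mm diameter, 19 mm high. Origin: centre of its underside.

How it is judged:
By the outcome, as a careful person would: the job done as asked, in the order asked, and still so for the second after the job is handed in, while the arm keeps its last pose, push and grip.
It also fails if it takes over 64 s, if anything falls off the work surface, if the arm or the gripper's body presses on something with over 40 N, if the wrist force passes 120 N, or if a joint passes its speed limit or range.

## Working session

There is one attempt and no reset: what is moved stays moved. The work goes in short steps, Python scripts to look and compute and a shell command to move; the robot and the scene stay as the last step left them, time stands still between calls to the robot, and variables do not carry over. Pictures are saved under pics/ and viewed, at most 10 in all, crops included, and the job is handed in when it is done.

```bash
ls; mkdir -p pics
cat > h.py <<'E'
import numpy as np, cv2
from scipy.spatial.transform import Rotation as R
from rig import robot
def rot(a):
    a=np.array(a); return a if a.shape==(3,3) else R.from_quat(a).as_matrix()
def ray(c,u,v):
    d=rot(c["attitude"])@np.array([(u-c["cx"])/c["fx"],(v-c["cy"])/c["fy"],1]); return np.array(c["xyz"]),d
def onz(c,u,v,z):
    o,d=ray(c,u,v); return o+d*(z-o[2])/d[2]
def proj(c,p):
    q=rot(c["attitude"]).T@(np.array(p)-c["xyz"]); return q[0]/q[2]*c["fx"]+c["cx"],q[1]/q[2]*c["fy"]+c["cy"]
def save(c,n): cv2.imwrite("pics/"+n,c["img"][:,:,::-1])
E
python3 - <<'E'
from h import *
ims=[]
for n in ["top","scene"]:
    c=robot.camera(n); save(c,n+".png"); print(n,c["xyz"],c["attitude"],c["fx"],c["cx"],c["cy"])
o=robot.get_obs();print(o, robot.grip_depth)
E
```

```text
nudge.py
pics
rig.py
top [ 0.29769978 -0.03174911  1.73847682] [ 0.70883755 -0.70021132  0.05959844 -0.06083955] 496.29046330913326 322.7775218047784 196.66832332851558
scene [0.78205359 1.275899   1.0652007 ] [ 0.07605754  0.89027842 -0.44792083 -0.03140872] 478.0247072499369 315.36652859178605 196.92712318070946
{'time': 0.1, 'q': array([ 9.47498437e-01,  5.28361694e-01,  1.43375706e+00, -3.55913667e-05,
        1.18141061e+00, -1.78493097e-01]), 'joint_velocities': array([-3.94376267e-04, -1.02621742e-03, -1.73700975e-03,  3.62440007e-05,
        1.42881029e-03, -6.83995944e-04]), 'joint_torque': array([ 4.74863846e-04, -4.40986097e+01, -1.77150178e+01,  6.35472033e-02,
        5.33573760e-02, -1.28758418e-05]), 'position': array([0.26851662, 0.56365437, 0.22168201]), 'tool_rot': array([ 2.20566775e-01,  9.75371396e-01, -8.97997635e-04, -3.62741362e-04]), 'ft_force': array([0.33618651, 0.29008501, 0.18801223]), 'moment': array([0.01752524, 0.01852322, 0.0428085 ]), 'grip_force': 0.0, 'grip_width': 0.08692965446692932} 0.0187
```

View pics/top.png

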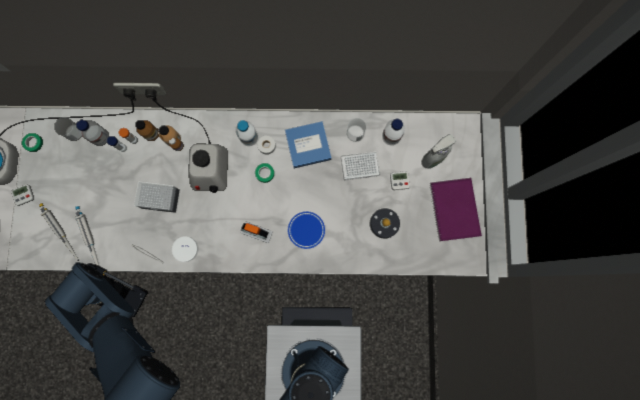

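View pics/scene.png

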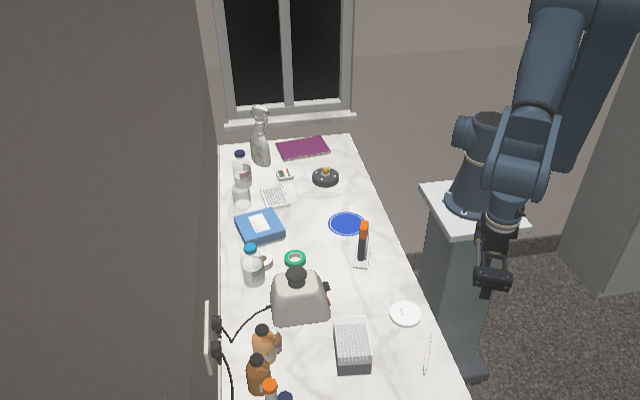

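The top view shows the stud block at about (385,223), the blue disc at (306,230) and the gauge's orange grip at (256,231). The scene view shows the same items at (325,177), (346,223) and (364,240).

```bash
cat > m.py <<'E'
from h import *
def comp(mask,near):
    n,l,s,ce=cv2.connectedComponentsWithStats(mask.astype(np.uint8))
    k=[i for i in range(1,n) if s[i,4]>15]
    i=min(k,key=lambda i:np.hypot(*(ce[i]-near))); 
    cs,_=cv2.findContours((l==i).astype(np.uint8),cv2.RETR_EXTERNAL,cv2.CHAIN_APPROX_NONE)
    return s[i],ce[i],max(cs,key=len)
def hsv(c): 
    h=cv2.cvtColor(c["img"],cv2.COLOR_RGB2HSV).astype(int); return h[...,0],h[...,1],h[...,2]
E
python3 - <<'E'
from m import *
c=robot.camera("top");H,S,V=hsv(c)
s,ce,ct=comp((H>100)&(H<130)&(S>150),(306,230));e=cv2.fitEllipse(ct);print("disc",s,e,onz(c,*e[0],0))
s,ce,ct=comp((V<95),(385,223));e=cv2.fitEllipse(cv2.convexHull(ct));print("base",s,e,onz(c,*e[0],.0145),onz(c,*e[0],.029))
s,ce,ct=comp((H<32)&(H>10)&(S>110)&(V>70),(385,223));print("brass",s,ce,onz(c,*ce,.05))
s,ce,ct=comp((H<16)&(S>150)&(V>120),(254,229));r=cv2.minAreaRect(ct)
print("grip",s,ce,onz(c,*ce,.138)); P=[onz(c,*p,.138)[:2] for p in cv2.boxPoints(r)];print(np.round(P,3))
big=cv2.resize(c["img"][205:255,225:420],None,fx=4,fy=4,interpolation=cv2.INTER_CUBIC)
c2=robot.camera("scene");b2=cv2.resize(c2["img"][155:280,300:400],None,fx=4,fy=4,interpolation=cv2.INTER_CUBIC)
out=np.zeros((500,780,3),np.uint8);out[:200]=big;
cv2.imwrite("pics/a.png",np.vstack([big[:,:,::-1],cv2.copyMakeBorder(b2[:390,:,::-1],0,0,0,380,cv2.BORDER_CONSTANT)]))
E
```

```text
disc [291 215  31  31 771] ((306.00994873046875, 229.7213592529297), (30.365320205688477, 30.539949417114258), 66.605224609375) [0.47847193 0.03064    0.        ]
base [370 209  30  30 613] ((384.38104248046875, 223.0810546875), (29.528470993041992, 29.759780883789062), 51.81196594238281) [ 0.50357448 -0.24316091  0.0145    ] [ 0.50184291 -0.24138277  0.029     ]
brass [383 219   8   7  43] [385.93023256 222.06976744] [ 0.50288    -0.24413816  0.05      ]
grip [244 224  15   9  89] [251.06741573 227.96629213] [0.46764625 0.20365934 0.138     ]
[[0.464 0.227]
 [0.485 0.221]
 [0.471 0.179]
 [0.451 0.185]]
```

View pics/a.png

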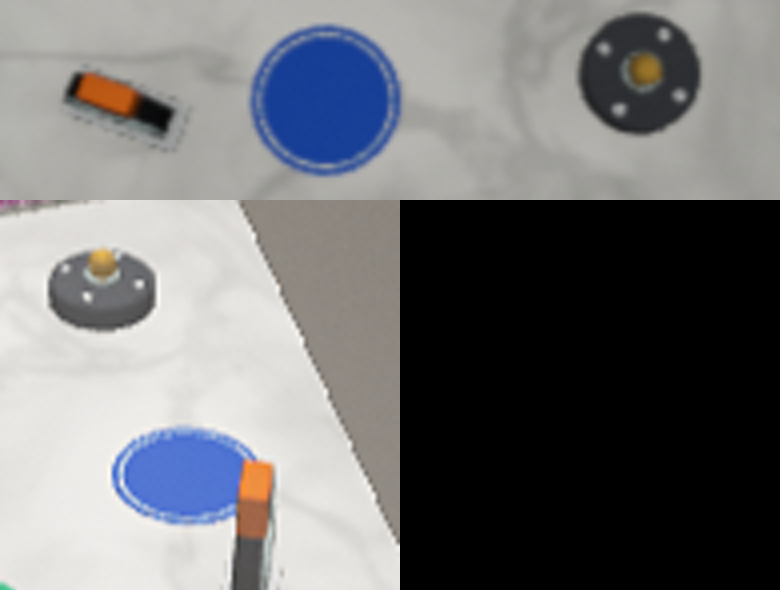

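```bash
python3 - <<'E'
from h import *
c=robot.camera("wrist");o=robot.get_obs();T=R.from_quat(o["tool_rot"]).as_matrix()
print("cam pos in tool",T.T@(c["xyz"]-o["position"]),"\naxes in tool\n",(T.T@rot(c["attitude"])).round(3),c["fx"],c["cx"],c["cy"])
E
python3 nudge.py '[[[0,0,0],-0.111],[[0,0,0],-0.111],[[0,0,0],-0.111],[[0,0,0],-0.112],[[-0.008,-0.03,0.005],0],[[-0.008,-0.03,0.005],0],[[-0.008,-0.03,0.005],0],[[-0.008,-0.03,0.005],0],[[-0.008,-0.03,0.005],0],[[-0.008,-0.03,0.005],0],[[-0.008,-0.03,0.005],0],[[-0.008,-0.03,0.005],0],[[-0.008,-0.03,0.005],0],[[-0.008,-0.03,0.005],0],[[0,0,0],0],[[0,0,0],0]]'
python3 - <<'E'
from h import *
c=robot.camera("wrist");save(c,"w1.png");print(robot.get_obs()["tool_rot"])
print([np.round(proj(c,p)) for p in [(.468,.204,.0),(.468,.204,.054),(.468,.204,.138)]])
E
```

```text
time: 1.58
position: [0.3493, 0.2631, 0.1725]
tool_rot: [0.002, 1.0, 0.0, -0.0]
ft_force: [-0.5, 0.0, 0.1]
grip_width: 0.0875
grip_force: 0.0
[8.91882955e-04 9.99999551e-01 2.94834176e-04 1.27721185e-04]
[array([269., 284.]), array([261., 313.]), array([239., 384.])]
```

View pics/w1.png

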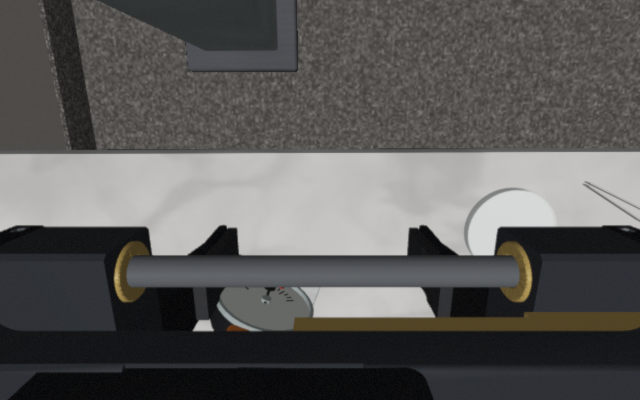

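The dial faces the robot, at about (265,300). The rod hides the red mark near (270,288), so I'll shift to see it in the gap between rod and body.

```bash
python3 nudge.py '[[[-0.0075,-0.007,0.02],0],[[-0.0075,-0.007,0.02],0],[[-0.0075,-0.007,0.02],0],[[0,0,0],0],[[0,0,0],0]]'
python3 - <<'E'
from h import *
c=robot.camera("wrist")
im=c["img"][240:340,200:360,::-1];cv2.imwrite("pics/w2.png",cv2.resize(im,None,fx=5,fy=5,interpolation=cv2.INTER_CUBIC))
E
```

```text
time: 2.05
position: [0.371, 0.244, 0.1122]
tool_rot: [-0.0, 1.0, -0.0, -0.001]
ft_force: [-0.6, 0.4, 0.2]
grip_width: 0.0872
grip_force: 0.0
```

View pics/w2.png

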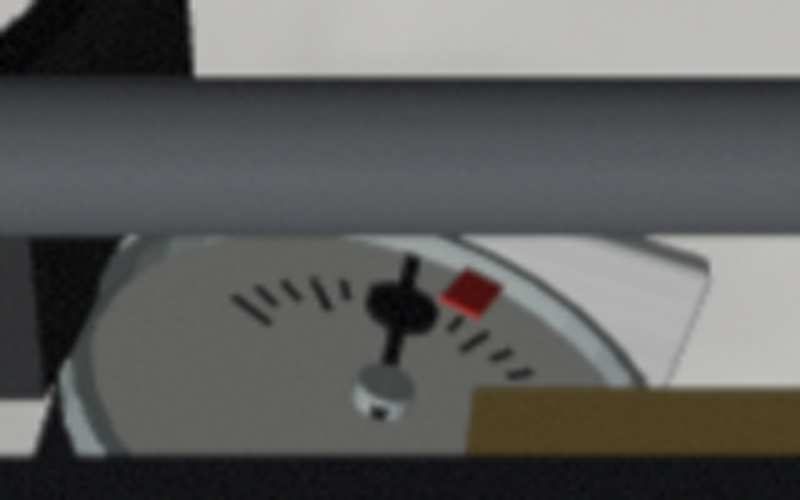

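The crop clearly shows the pointer tip at (282.4,292), the red mark's centre at (294.2,298.6) and the pivot boss at about (277,318), in full-image pixels.

Run:
```python
from m import *
c=robot.camera("wrist");H,S,V=hsv(c)
s,ce,_=comp(((H<8)|(H>172))&(S>140)&(V>60),(294,298));print(s,ce)
ex=np.array([.042,-.0135]);ex=np.array([.953,-.305,0]);ey=np.array([.305,.953,0])
g=np.array([.468,.204,0])
for off in (.011,.013):
  for n,p in dict(tip=(282.4,291.7),mark=ce,piv=(277,317)).items():
    o,d=ray(c,*p);q=o+d*(((g-ex*off-o)@ex)/(d@ex));print(off,n,((q-g)@ey).round(4),q[2].round(4))
```

```text
[288 294  11   8  56] [293.32142857 297.5       ]
0.011 tip 0.0018 0.0102
0.011 mark 0.012 0.0143
0.011 piv 0.0018 0.0467
0.013 tip 0.0016 0.0135
0.013 mark 0.0117 0.0176
0.013 piv 0.0016 0.0495
```

```bash
python3 nudge.py '[[[0,0,-0.03],0],[[0,0,-0.03],0],[[0,0,-0.03],0],[[-0.0102,-0.0375,0],0],[[-0.0102,-0.0375,0],0],[[-0.0102,-0.0375,0],0],[[-0.0102,-0.0375,0],0],[[-0.0102,-0.0375,0],0],[[-0.0102,-0.0375,0],0],[[-0.0102,-0.0375,0],0],[[-0.0102,-0.0375,0],0],[[-0.0102,-0.0375,0],0],[[-0.0102,-0.0375,0],0],[[-0.0102,-0.0375,0.02],0],[[-0.0102,-0.0375,0.03],0],[[-0.0102,-0.0375,0.03],0],[[0,0,0.01],0],[[0,0,0],0]]'
python3 - <<'E'
from m import *
o=robot.get_obs();print(o["position"],R.from_quat(o["tool_rot"]).as_matrix().round(3))
c=robot.camera("wrist");H,S,V=hsv(c);print(np.round(proj(c,(.503,-.2437,.046))))
s,ce,_=comp((H<32)&(H>10)&(S>110)&(V>60),proj(c,(.503,-.2437,.046)));print(s,ce,onz(c,*ce,.048))
E
```

```text
time: 3.65
position: [0.4999, -0.2312, 0.1211]
tool_rot: [0.001, 1.0, 0.001, -0.001]
ft_force: [0.4, 0.2, 0.4]
grip_width: 0.0873
grip_force: 0.0
[ 0.49993786 -0.23119388  0.12110711] [[-1.     0.002 -0.003]
 [ 0.002  1.     0.002]
 [ 0.003  0.002 -1.   ]]
[306. 209.]
[ 287  187   40   39 1139] [307.1404741  206.38981563] [ 0.50026309 -0.24247424  0.048     ]
```

```bash
python3 nudge.py '[[[-0.0015,-0.006,0.01],0],[[0,-0.006,0.025],0],[[0,0,0.025],0],[[0,0,0.015],0],[[0,0,0.01],0],[[0,0,0.002],0],[[0,0,0],0]]' && python3 nudge.py '[[[0,0,0],0],[[0,0,0],0],[[0,0,0],0],[[0,0,0],0],[[0,0,0],0],[[0,0,0],0],[[0,0,0],0],[[0,0,0],0],[[0,0,0],0]]' 0.015 15
```

```text
time: 4.28
position: [0.5024, -0.2425, 0.036]
tool_rot: [-0.001, 1.0, -0.0, 0.0]
ft_force: [0.4, 0.1, -0.1]
grip_width: 0.087
grip_force: 0.0
time: 5.03
position: [0.502, -0.2432, 0.0355]
tool_rot: [-0.0, 1.0, 0.0, -0.0]
ft_force: [-0.5, 0.7, 0.9]
grip_width: 0.0351
grip_force: 0.0
```

```bash
python3 nudge.py '[[[0,0,0],0],[[0,0,0],0],[[0,0,0],0],[[0,0,0],0]]'
```

```text
time: 5.37
position: [0.502, -0.2431, 0.0355]
tool_rot: [-0.0, 1.0, 0.0, -0.0]
ft_force: [-0.1, 1.0, 0.6]
grip_width: 0.0285
grip_force: 15.0
```

```bash
python3 nudge.py '[[[0.0005,0.006,0],0],[[0.001,0.012,0],0],[[0.0015,0.018,0],0],[[0.0015,0.018,0],0],[[0.0015,0.018,0],0],[[0.0015,0.018,0],0],[[0.0015,0.018,0],0],[[0.0015,0.018,0],0],[[0.0015,0.018,0],0],[[0.0015,0.018,0],0],[[0.0015,0.018,0],0],[[0.0015,0.018,0],0],[[0.0015,0.018,0],0],[[0.0015,0.018,0],0],[[0.0015,0.018,0],0],[[0.0015,0.012,0],0],[[0.001,0.007,0],0],[[0,0.003,0],0],[[0,0,0],0],[[0,0,0],0]]'
python3 - <<'E'
from m import *
c=robot.camera("scene");H,S,V=hsv(c);cv2.imwrite("pics/s1.png",cv2.resize(c["img"][180:280,290:420,::-1],None,fx=6,fy=6,interpolation=cv2.INTER_CUBIC))
E
```

```text
time: 7.03
position: [0.4778, 0.0316, 0.0355]
tool_rot: [0.001, 1.0, 0.001, -0.001]
ft_force: [0.1, 4.7, -0.8]
grip_width: 0.0287
grip_force: 15.0
```

View pics/s1.png

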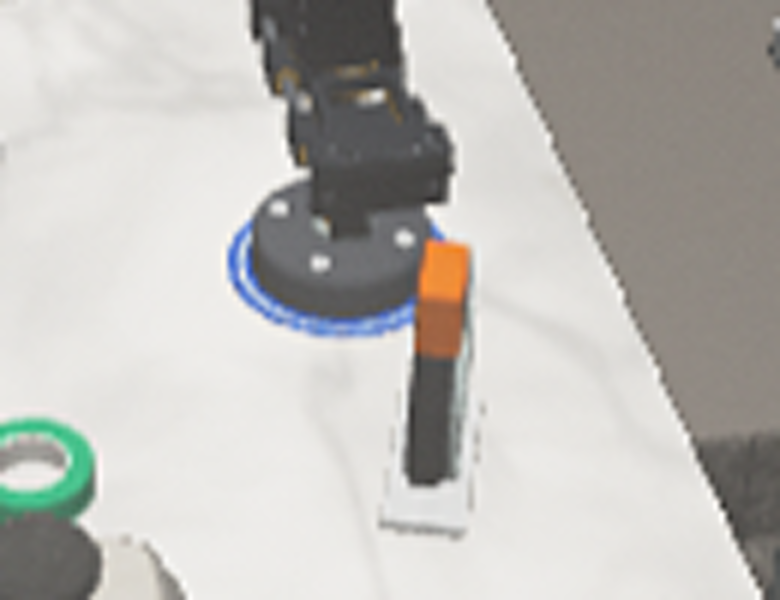

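The base sits centred on the disc, with an even blue rim showing at (330,325) in the crop. I'll release, rise and verify.

```bash
python3 nudge.py '[[[0,0,0],0],[[0,0,0],0],[[0,0,0],0],[[0,0,-0.01],0],[[0,0,-0.03],0],[[0,0,-0.04],0],[[0,0,-0.04],0],[[0,0,-0.04],0],[[0,0,-0.03],0],[[-0.005,0,0],-0.12],[[-0.005,0.02,0],-0.12],[[-0.005,0.02,0],-0.12],[[0,0,0],0]]' 0.06
python3 - <<'E'
from m import *
print(robot.get_obs()["q"].round(2),robot.get_obs()["position"])
c=robot.camera("wrist");H,S,V=hsv(c)
t=robot.camera("top");save(t,"t2.png")
for k,near in ((c,None),(t,None)):
    H,S,V=hsv(k)
    p=proj(k,(.478,.031,.046))
    try:
        s,ce,_=comp((H<32)&(H>10)&(S>110)&(V>60),p);print("stud",p,s,ce,onz(k,*ce,.05))
        s,ce,ct=comp((H>100)&(H<130)&(S>150),p);e=cv2.fitEllipse(cv2.convexHull(ct));print("disc",s,e,onz(k,*e[0],0))
        p=proj(k,(.468,.204,.13));s,ce,ct=comp((H<16)&(S>150)&(V>100),p);print("grip",p,s,ce,onz(k,*ce,.138))
    except Exception as x: print(x)
save(c,"w3.png")
E
```

```text
time: 8.17
position: [0.486, 0.0738, 0.2268]
tool_rot: [-0.181, 0.983, 0.0, 0.001]
ft_force: [0.0, -0.4, -0.4]
grip_width: 0.0597
grip_force: 0.0
[-0.08  0.34  1.76  0.    1.04 -2.01] [0.48595744 0.07380423 0.22681115]
stud (np.float64(285.819894422987), np.float64(153.2721169372346)) [274 140  26  26 573] [286.42233857 152.08726003] [0.47598991 0.03137781 0.05      ]
disc [ 234   87  114  114 1213] ((290.64288330078125, 143.77825927734375), (112.34256744384766, 115.16217803955078), 137.14865112304688) [0.47362002 0.03018263 0.        ]
grip (np.float64(480.6676825398356), np.float64(231.98533748074414)) [448 204  52  23 730] [472.22739726 217.23287671] [0.45795534 0.1873599  0.138     ]
stud (np.float64(305.4452900108247), np.float64(228.45874079602825)) [303 225   7   7  42] [305.69047619 228.14285714] [0.47866666 0.03003415 0.05      ]
disc [301 224  21  22  52] ((308.58575439453125, 232.08187866210938), (23.584068298339844, 28.374011993408203), 41.65364074707031) [0.47026833 0.02144571 0.        ]
grip (np.float64(251.3186443191986), np.float64(228.12119792583258)) [244 224   8   8  48] [247.97916667 227.1875    ] [0.47005468 0.21375387 0.138     ]
```

View pics/w3.png

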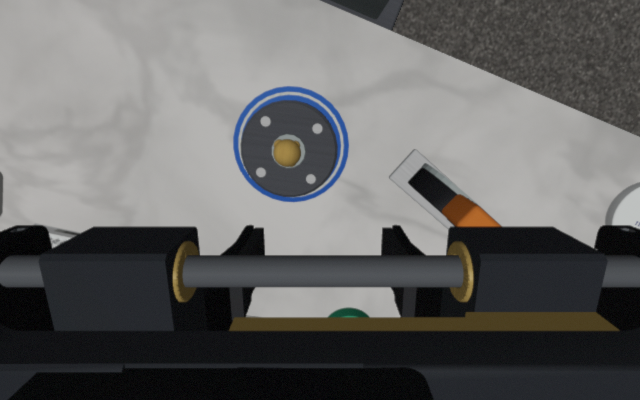

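The base lies well inside the ring: disc centre at (291,144), stud at (286,152), which is consistent with the stud's height. Next I turn to align with the gauge.

```bash
python3 nudge.py '[[[0,0,0],-0.1125],[[0,0,0],-0.1125],[[0,0,0],-0.1125],[[0,0,0],-0.1125],[[0,0,0],-0.1125],[[0,0,0],-0.1125],[[0,0,0],-0.1125],[[0,0,0],-0.1125],[[0,0,0],0]]'
cat > g.py <<'E'
from m import *
o=robot.get_obs();T=R.from_quat(o["tool_rot"]).as_matrix();print("q6",o["q"][5],"pos",o["position"],"tooly",T[:,1].round(3))
c=robot.camera("wrist");H,S,V=hsv(c)
p=proj(c,(.467,.204,.138));s,ce,ct=comp((H<16)&(S>150)&(V>60),p);r=cv2.minAreaRect(ct);print(p,s,r)
top=np.array([onz(c,*q,.138) for q in cv2.boxPoints(r)]);print("rect at .138\n",top.round(4)[:,:2],top.mean(0).round(4))
print("tool offset to (.467,.2045):",(T.T@(np.array([.467,.2045,.104])-o["position"])).round(4))
save(c,"g_%d.png"%int(o["time"]*100))
E
python3 g.py; ls pics
```

```text
time: 9.02
position: [0.4865, 0.0825, 0.2253]
tool_rot: [-0.583, 0.813, -0.007, -0.005]
ft_force: [-0.5, 0.1, -0.3]
grip_width: 0.0602
grip_force: 0.0
q6 -2.8522393282342793 pos [0.48648974 0.08246137 0.22532428] tooly [-0.947  0.321 -0.005]
(np.float64(391.31939488942555), np.float64(327.4073779005135)) [374 287  27  31 599] ((387.0487976074219, 302.43902587890625), (31.583419799804688, 22.96976089477539), 83.6598129272461)
rect at .138
 [[0.4703 0.1644]
 [0.4521 0.1681]
 [0.4573 0.1968]
 [0.4759 0.193 ]] [0.4639 0.1806 0.138 ]
tool offset to (.467,.2045): [-0.1113  0.0583  0.1192]
a.png
g_901.png
s1.png
scene.png
t2.png
top.png
w1.png
w2.png
w3.png
```

```bash
python3 nudge.py '[[[-0.02,0.011,0],0.05],[[-0.03,0.016,0],0],[[-0.03,0.016,0],0],[[-0.02,0.01,0],0],[[0,0,0],0],[[0,0,0],0]]' && python3 g.py
```

```text
time: 9.57
position: [0.4726, 0.1948, 0.2232]
tool_rot: [-0.563, 0.826, -0.007, -0.005]
ft_force: [0.4, 0.4, 0.4]
grip_width: 0.0604
grip_force: 0.0
q6 -2.5746808183401595 pos [0.47264451 0.19477977 0.22324756] tooly [-0.931  0.365 -0.006]
(np.float64(334.0416793629411), np.float64(210.91972554946094)) [ 320  173   31   65 1851] ((335.0, 205.0), (64.0, 30.0), 90.0)
rect at .138
 [[0.4662 0.1729]
 [0.4455 0.181 ]
 [0.463  0.2282]
 [0.4847 0.2197]] [0.4649 0.2005 0.138 ]
tool offset to (.467,.2045): [-0.009   0.0095  0.1191]
```

Run:
```python
from m import *
o=robot.get_obs();T=R.from_quat(o["tool_rot"]).as_matrix()
c=robot.camera("wrist");H,S,V=hsv(c);m=(H<16)&(S>150)&(V>60)
L=[];Rr=[]
for v in range(180,236,3):
    u=np.where(m[v,300:380])[0]+300;L.append(onz(c,u[0]-.5,v,.138)[:2]);Rr.append(onz(c,u[-1]+.5,v,.138)[:2])
for n,E in (("L",L),("R",Rr)):
    E=np.array(E);l=cv2.fitLine(E.astype(np.float32),cv2.DIST_HUBER,0,.01,.01).ravel();print(n,l.round(4),np.degrees(np.arctan2(l[1],l[0])))
print("tool x dir deg",np.degrees(np.arctan2(-T[1,0],-T[0,0])))
cv2.imwrite("pics/g2.png",cv2.resize(c["img"][120:280,240:430,::-1],None,fx=4,fy=3.6))
```

```text
L [0.332  0.9433 0.4765 0.201 ] 70.61076
R [0.3201 0.9474 0.4536 0.2035] 71.333885
tool x dir deg 68.48600728698162
```

View pics/g2.png

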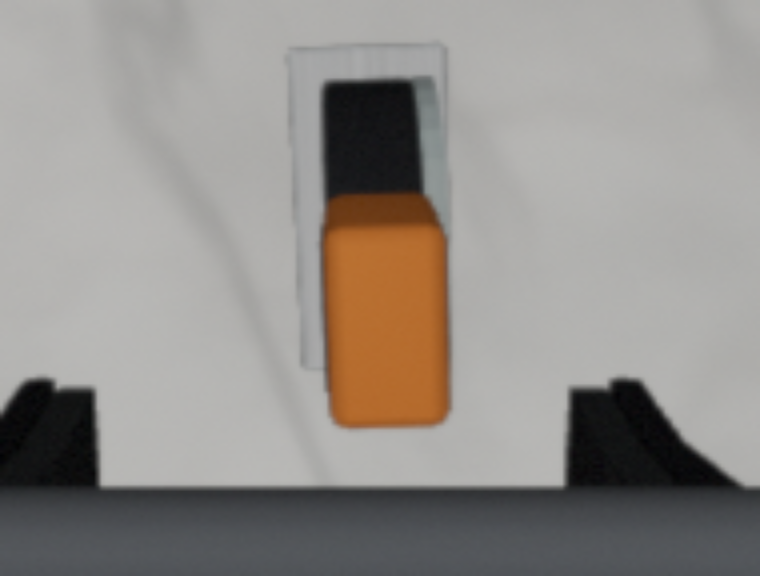

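The crop shows the grip's top face centred at full-image (337,210), about 2° from the tool axis. I'll align, descend and grip.

```bash
python3 nudge.py '[[[-0.0075,0.0096,0],-0.04],[[0,0,0.03],0],[[0,0,0.035],0],[[0,0,0.03],0],[[0,0,0.019],0],[[0,0,0.005],0],[[0,0,0],0],[[0,0,0],0]]'
python3 - <<'E'
from h import *
o=robot.get_obs();T=R.from_quat(o["tool_rot"]).as_matrix();print((T.T@(np.array([.466,.205,.104])-o["position"])).round(4),T[:,1],o["q"].round(2))
E
```

```text
time: 10.33
position: [0.4671, 0.2031, 0.1047]
tool_rot: [-0.579, 0.815, -0.007, -0.005]
ft_force: [-0.2, 0.6, -0.2]
grip_width: 0.0593
grip_force: 0.0
[-0.0015  0.0017  0.0007] [-0.94422875  0.32923733 -0.00590357] [ 0.2   0.56  1.82 -0.02  0.76 -2.59]
```

```bash
python3 nudge.py '[[[0,0,0],0],[[0,0,0],0],[[0,0,0],0],[[0,0,0],0],[[0,0,0],0],[[0,0,0],0],[[0,0,0],0],[[0,0,0],0]]' 0.01 25
```

```text
time: 11.0
position: [0.4665, 0.2032, 0.1043]
tool_rot: [-0.579, 0.815, -0.007, -0.005]
ft_force: [-0.8, -1.0, 1.7]
grip_width: 0.0239
grip_force: 24.9
```

```bash
python3 nudge.py '[[[0,0,-0.015],0],[[0,0,-0.03],0],[[0,0,-0.03],0],[[0,0,-0.015],0],[[0,0,0],0.123],[[0,0,0],0.123],[[0,0,0],0.123],[[0,0,0],0.123],[[0,0,0],0.123],[[0,0,0],0.123],[[0,0,0],0.123],[[0,0,0],0.123],[[0,0,0],0.123],[[0,0,0],0.123],[[0,0,0],0.123],[[0,0,0],0.123],[[0,0,0],0]]'
cat > d.py <<'E'
from h import *
import sys
o=robot.get_obs();T=R.from_quat(o["tool_rot"]).as_matrix();gy=-T[:,0]
s=np.array([float(a) for a in sys.argv[1:3]]+[0]);t=s-.0015*gy;t[2]=.19
print("pos",o["position"].round(4),"tooly",T[:,1].round(3),"d tool",(T.T@(t-o["position"])).round(4),"F",o["ft_force"].round(2))
E
python3 d.py .477 .031
```

```text
time: 12.42
position: [0.4659, 0.2047, 0.1934]
tool_rot: [0.121, 0.993, -0.009, -0.0]
ft_force: [-0.1, -0.3, -2.6]
grip_width: 0.0235
grip_force: 24.9
pos [0.4659 0.2047 0.1934] tooly [ 0.24   0.971 -0.018] d tool [-0.051  -0.1658  0.0064] F [-0.11 -0.3  -2.57]
```

```bash
python3 nudge.py '[[[-0.0051,-0.0166,0],0],[[-0.0102,-0.0332,0],0],[[-0.0102,-0.0332,0],0],[[-0.0102,-0.0332,0],0],[[-0.0102,-0.0332,0],0],[[-0.0051,-0.0166,0],0],[[0,0,0],0],[[0,0,0],0]]' && python3 d.py .477 .031
python3 - <<'E'
from m import *
o=robot.get_obs();c=robot.camera("scene");w=robot.camera("wrist")
H,S,V=hsv(w);p=proj(w,(.477,.031,.046));print("stud expected",p)
a=cv2.resize(c["img"][160:240,300:400,::-1],None,fx=4,fy=4,interpolation=cv2.INTER_CUBIC)
b=cv2.resize(w["img"][100:300,220:420,::-1],None,fx=2,fy=2)
cv2.imwrite("pics/k.png",np.hstack([cv2.copyMakeBorder(a,0,80,0,0,cv2.BORDER_CONSTANT),b]))
E
```

```text
time: 13.08
position: [0.4763, 0.0307, 0.1968]
tool_rot: [0.12, 0.993, -0.008, 0.0]
ft_force: [-0.7, 0.7, -2.7]
grip_width: 0.024
grip_force: 25.0
pos [0.4763 0.0307 0.1968] tooly [ 0.239  0.971 -0.017] d tool [0.0009 0.0006 0.0068] F [-0.73  0.65 -2.69]
stud expected (np.float64(325.33597804202685), np.float64(182.66601747825467))
```

View pics/k.png

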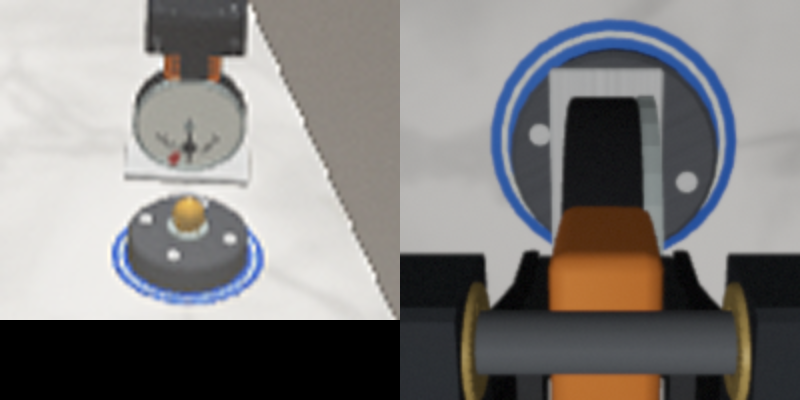

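The dial faces the scene camera, with the sole centred above the stud at (189,213) in the crop and the mark just left of the pointer tip. I'll descend gently.

```bash
python3 nudge.py '[[[0.0009,0.0006,0.012],0],[[0,0,0.012],0],[[0,0,0.002],0],[[0,0,0],0],[[0,0,0],0]]' && python3 nudge.py '[[[0,0,0.001],0],[[0,0,0.001],0],[[0,0,0],0]]' - 10 && python3 nudge.py '[[[0,0,0.001],0],[[0,0,0.001],0],[[0,0,0],0]]'
```

```text
time: 13.6
position: [0.4759, 0.0326, 0.1712]
tool_rot: [0.119, 0.993, -0.009, 0.001]
ft_force: [0.2, 0.0, -3.0]
grip_width: 0.0237
grip_force: 25.0
time: 13.85
position: [0.4761, 0.0319, 0.1694]
tool_rot: [0.12, 0.993, -0.009, 0.001]
ft_force: [0.5, 1.3, -2.8]
grip_width: 0.0237
grip_force: 10.0
time: 14.1
position: [0.4758, 0.0317, 0.1671]
tool_rot: [0.12, 0.993, -0.009, 0.001]
ft_force: [-0.2, 0.4, -2.5]
grip_width: 0.024
grip_force: 10.0
```

```bash
for i in 1; do python3 nudge.py '[[[0,0,0.001],0],[[0,0,0.001],0],[[0,0,0],0],[[0,0,0],0]]'|grep -E 'pos|for'; python3 nudge.py '[[[0,0,0.001],0],[[0,0,0],0],[[0,0,0],0]]'|grep -E 'pos|ft'; done
```

```text
position: [0.4758, 0.0317, 0.165]
ft_force: [-0.5, 0.2, -2.6]
grip_force: 10.0
position: [0.476, 0.0316, 0.1642]
ft_force: [-0.5, 0.1, -2.1]
```

```bash
python3 nudge.py '[[[0,0,0.001],0],[[0,0,0],0],[[0,0,0],0]]'|grep -E 'pos|ft'
```

```text
position: [0.4766, 0.0316, 0.164]
ft_force: [-1.1, -0.1, 5.0]
```

```bash
python3 nudge.py '[[[-0.002,0,-0.0003],0],[[-0.003,0,0.0002],0],[[-0.004,0,0.0003],0],[[-0.004,0,0.0004],0],[[-0.005,0,0.0006],0],[[0,0,0],0],[[0,0,0],0]]' - 8
cat > lean.py <<'E'
from m import *
o=robot.get_obs();T=R.from_quat(o["tool_rot"]).as_matrix();gy=-T[:,0]
g=o["position"]-T[:,2]*.0187
print("kin lean",np.arctan2((g-np.array([.477,.031,.0605]))@gy,g[2]-.0605),"shift",((g-[.477,.031,0])@gy).round(4),"gx off",((g-[.477,.031,0])@T[:,1]).round(4),"z",g[2].round(4),"F",o["ft_force"].round(1))
for k in range(1):
    c=robot.camera("scene")
# plane of dial: passes grip point, normal along tool y, offset 11-13 mm toward camera
n=T[:,1];P0=g+n*.013
H,S,V=hsv(c)
x,y=[int(q) for q in proj(c,g-[0,0,.065])]
m=((H<12)|(H>170))&(S>90);s,ce,_=comp(m[y-25:y+30,x-25:y+30 if 0 else x+25],(25,30))
mk=ce+[x-25,y-25]
def pl(u,v):
    oo,d=ray(c,u,v);q=oo+d*(((P0-oo)@n)/(d@n));return np.array([(q-g)@gy,q[2]-g[2]])
print("mark px",mk,"area",s[4],"plane",pl(*mk).round(4))
m2=(V<60);sub=c["img"][y-30:y+40,x-35:x+35,::-1];cv2.imwrite("pics/l_%d.png"%(o["time"]*100),cv2.resize(sub,None,fx=8,fy=8,interpolation=cv2.INTER_CUBIC))
W=((V<120)&(S<90))
E
python3 lean.py
```

```text
time: 15.52
position: [0.4948, 0.027, 0.162]
tool_rot: [0.12, 0.993, -0.009, 0.002]
ft_force: [2.2, -0.1, 3.0]
grip_width: 0.0239
grip_force: 8.0
kin lean 0.15573098647657493 shift 0.0193 gx off -0.0023 z 0.1807 F [ 2.2 -0.1  3. ]
mark px [337.  185.5] area 18 plane [ 0.0189 -0.0128]
```

```bash
cat > lean2.py <<'E'
from m import *
o=robot.get_obs();T=R.from_quat(o["tool_rot"]).as_matrix();n=T[:,1];gy=-T[:,0]
g=o["position"]-T[:,2]*.0187;P0=g+n*.012
c=robot.camera("scene");im=c["img"].astype(int);x,y=[int(q) for q in proj(c,g-[0,0,.07])]
r,gr,b=im[...,0],im[...,1],im[...,2]
def pl(u,v):
    oo,d=ray(c,u,v);q=oo+d*(((P0-oo)@n)/(d@n));return np.array([(q-g)@gy,q[2]-g[2]])
red=np.clip(r-np.maximum(gr,b)-25,0,None)*(abs(gr-b)<35)*1.0
box=np.zeros_like(red);box[y-12:y+25,x-22:x+22]=1;red*=box
vv,uu=np.nonzero(red);w=red[vv,uu];mu=np.array([(uu*w).sum(),(vv*w).sum()])/w.sum()
print("red px",mu,len(w),vv.min(),vv.max(),uu.min(),uu.max(),"plane",pl(*mu).round(4))
p=pl(*mu);print("lean from mark (m=.30):",np.arctan2(.036*np.sin(.3),.069+.036*np.cos(.3))-np.arctan2(p[0],-p[1]))
# sole: bright rim; dial face ellipse
H,S,V=hsv(c)
print("kin",np.arctan2((g-np.array([.477,.031,.0605]))@gy,g[2]-.0605),o["ft_force"].round(1),o["time"])
cv2.imwrite("pics/l_%d.png"%(o["time"]*100),cv2.resize(c["img"][y-35:y+35,x-45:x+45,::-1],None,fx=8,fy=8,interpolation=cv2.INTER_CUBIC))
E
python3 lean2.py
```

```text
red px [341.5942029  194.03820817] 30 185 209 335 349 plane [ 0.0034 -0.0477]
lean from mark (m=.30): 0.031251447022130355
kin 0.15321486771706777 [1.5 0.2 2.7] 15.5667
```

```bash
sed -i 's/^vv,uu=.*/red*=(np.arange(400)[:,None]>=y-1)\n&/' lean2.py; python3 lean2.py
```

```text
red px [342.19413919 207.32600733] 9 206 209 341 343 plane [ 0.0003 -0.1037]
lean from mark (m=.30): 0.10010641941098808
kin 0.1505498211893728 [0.6 1.  4.7] 15.6167
```

Run:
```python
from h import *
k=cv2.imread("pics/k.png")[:320,:400,::-1];im=cv2.resize(k,(100,80),interpolation=cv2.INTER_AREA).astype(int)
r,gr,b=im[...,0],im[...,1],im[...,2];red=np.clip(r-np.maximum(gr,b)-25,0,None)*(abs(gr-b)<35)*1.0;red[:30]=0;red[46:]=0
vv,uu=np.nonzero(red);w=red[vv,uu];mu=np.array([(uu*w).sum()/w.sum()+300,(vv*w).sum()/w.sum()+160]);print(mu,len(w))
c=robot.camera("scene");T=R.from_quat(robot.get_obs()["tool_rot"]).as_matrix();n=T[:,1];gy=-T[:,0]
g=np.array([.4763,.0307,.1968])-T[:,2]*.0187;P0=g+n*.012
oo,d=ray(c,*mu);q=oo+d*(((P0-oo)@n)/(d@n));print((q-g)@gy,q[2]-g[2], c["xyz"])
```

```text
[343.11794872 199.06666667] 8
0.01628341732686548 -0.10420915046782772 [0.78205359 1.275899   1.0652007 ]
```

```bash
python3 nudge.py '[[[-0.0035,0,0.0006],0],[[-0.0035,0,0.0006],0],[[-0.0035,0,0.0007],0],[[-0.003,0,0.0006],0],[[-0.002,0,0.0005],0],[[0,0,0],0],[[0,0,0],0],[[0,0,0],0],[[0,0,0],0],[[0,0,0],0],[[0,0,0],0],[[0,0,0],0],[[0,0,0],0]]' && python3 lean2.py; ls pics/l_*
```

```text
time: 16.8
position: [0.5082, 0.0236, 0.1589]
tool_rot: [0.12, 0.993, -0.009, 0.001]
ft_force: [1.1, 0.1, -1.4]
grip_width: 0.0239
grip_force: 8.0
red px [341.01351351 207.72972973] 6 206 209 340 342 plane [-0.01   -0.1024]
lean from mark (m=.30): 0.19982848837065603
kin 0.26988244395397604 [ 1.1  0.1 -1.4] 16.8
pics/l_1551.png
pics/l_1556.png
pics/l_1561.png
pics/l_1680.png
```

Run:
```python
from h import *
c=robot.camera("scene");im=c["img"].astype(int)
print("u 329..354"); 
for v in range(186,214): print(v," ".join("%3d"%x for x in im[v,329:355,1]))
print("r-g")
for v in range(200,213): print(v," ".join("%3d"%x for x in (im[v,334:350,0]-im[v,334:350,1])))
```

```text
u 329..354
186 230 230 136  90  88  91  69  70  72  68  70  70  75  85  94  95  90  65  67  90 143 178 210 227 224 221
187 230 232 210  91  86  82  68  69  71  71  71  71  76  91  94  91  78  68  67  69  64  85 141 197 230 225
188 231 234 215  84  90  81  66  69  68  69  65  69  87 137 161 171 140 132  79  67  66  63  66 119 200 231
189 233 233 141  79  96  91 110 114 100  92  99 103 103 150 166 169 150 152 154 145 125  78  64  68 121 200
190 231 190  74  76 113 135 137 143 136 147 150 151 146 158 155 152 151 156 165 155 149 143  93  64  68 130
191 205  95  72 120 144 149 157 158 158 167 166 167 165 165 164 164 162 163 159 150 148 151 136 115  60  90
192 172  66 113 141 151 159 165 163 164 164 164 164 163 163 163 164 165 163 164 164 158 153 146 138 107  66
193 128  92 132 150 158 164 164 165 163 165 163 162 163 163 164 163 163 163 165 165 166 163 154 141 131  86
194  97 121 149 163 165 164 165 164 164 164 165 165 166 165 166 163 163 164 163 164 163 165 163 155 139 122
195 107 138 164 164 164 166 164 165 164 164 164 165 161 162 164 163 162 164 163 162 164 164 165 162 157 135
196 115 1
[... 2122 characters left out ...]
   0   1   1   1   1
203   2   1   1   0   1   0   1   2   3   1   1   3   1   1   2   0
204   0   2   2   1   1   2   0   1   2   1   2   1   0   1   0   1
205   2   0   1   0   0   0  -1  -2   2   1   1   1   1   1   0   1
206   0   2   1   0   0   0   2  41  11  -1   0   2   1   0   2   1
207  -4  -3   0   2   2   0  18  67  13  12   0   2   2   1   2  -2
208  -4  -6  -5  -3   0   2  29  71  16   7   0   1  -1  -3  -3  -5
209  -1  -2  -6  -7  -5  -6   5  55  32  -8  -5  -6  -6  -7  -5  -4
210   1   0  -1  -3  -2  -7  -6  16  14  -8  -7  -5  -6  -1  -3  -2
211   0  -1   0   0   1   0  -1  -2  -1  -1   0  -2  -2  -1   0  -1
212  -1  -1   0  -1   1   0   1   0   1   0   0  -2  -1  -2  -1   6
```

```bash
python3 nudge.py '[[[-0.0024,0,0.0009],0],[[-0.0023,0,0.0008],0],[[0,0,0.0001],0],[[0,0,0],0],[[0,0,0],0],[[0,0,0],0],[[0,0,0],0],[[0,0,0],0],[[0,0,0],0],[[0,0,0],0],[[0,0,0],0],[[0,0,0],0]]' - 12 && python3 lean2.py
python3 - <<'E'
from h import *
c=robot.camera("scene");im=c["img"].astype(int)
for v in range(198,212): print(v," ".join("%3d"%x for x in im[v,336:348,1]),"  |  "," ".join("%3d"%x for x in (im[v,336:348,0]-im[v,336:348,1])))
a=cv2.resize(c["img"][175:235,305:385,::-1],None,fx=10,fy=10,interpolation=cv2.INTER_CUBIC);cv2.imwrite("pics/fin.png",a)
E
```

```text
time: 17.9
position: [0.5131, 0.0225, 0.1574]
tool_rot: [0.12, 0.993, -0.009, 0.001]
ft_force: [-0.1, -0.2, 3.4]
grip_width: 0.024
grip_force: 12.0
red px [341.4516129  208.27419355] 7 207 209 340 342 plane [-0.0166 -0.1032]
lean from mark (m=.30): 0.26178576843239876
kin 0.31332769209448946 [-0.1 -0.2  3.4] 17.9
198 164 163 165 165 164 153 153 164 164 165 163 165   |     0   2   1   0   0  -1   0   1   1   1   1   0
199 163 165 164 165 157 133 144 154 166 164 164 164   |     1   1   1   0   1  -3  -4   1   1   2   1   2
200 165 165 165 164 146 125 137 152 166 163 166 160   |     0   1   0   1  -2  -5  -6   1   1   2   0   2
201 165 166 165 166 155 116 137 162 163 165 164 164   |     0   0   2   0  -2   0  -1   1   2   0   1   1
202 166 165 164 165 163 108 142 167 166 165 167 163   |     1   1   1   1   1   2   0   1   1   2   1   1
203 134 151 166 168 164  95 129 169 168 164 149 147   |     1   0   1   1   0   2   2   1   0   3   0   1
204 122 137 169 164 120  76  93 133 166 146 135 153   |     1   3   0   1   1   0   2   2   2   2   1   2
205 154 152 150 142  64  69  76 122 135 120 155 168   |     0   1   0   2   2   0   1  -1  -1   2   0   0
206 166 163 153 153 111  69  91 139 125 147 166 165   |     1   1   1   1  -1   4  20  -1   1   0   1   1
207 165 166 168 166 135  68  98 158 155 167 164 163   |     1   0   0   1  14  13  40  -1   2   0   1   1
208 178 169 165 163 116  69  98 170 165 164 170 175   |    -3   0   1   3  37  28  51  -2   1   2   1  -2
209 157 166 176 182 138  81 121 183 185 184 165 164   |    -5  -5  -7  -3  31  55  44  -6  -6  -6  -5  -5
210 190 180 171 167 151 122 141 177 170 181 170 201   |    -1  -5  -5  -5   6  19  12  -8  -7  -7  -6  -2
211 220 211 204 197 199 197 198 205 201 210 206 208   |     0   0   1  -1  -3  -3  -3  -3   0  -1  -1   0
```

View pics/fin.png

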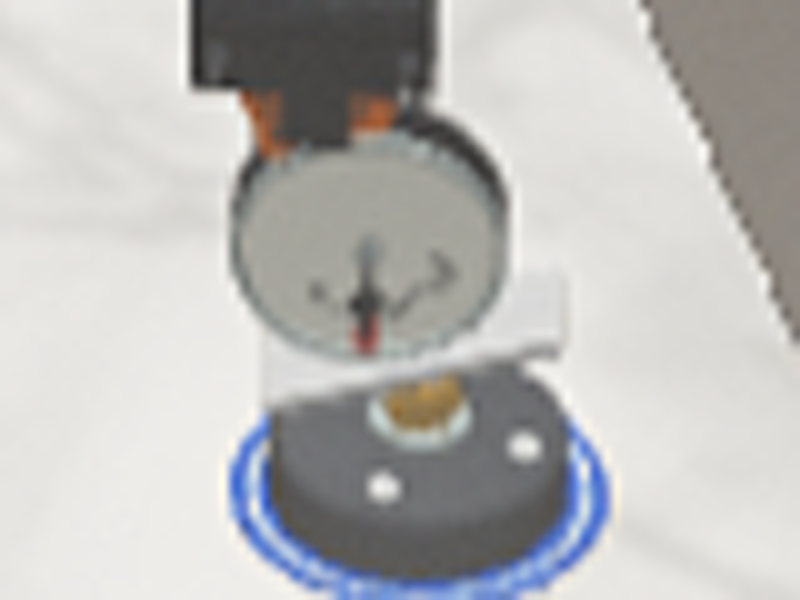

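The pointer at (365,300–345) in the crop lies centred on the red mark. The sole's middle rests on the brass stud at (420,385), and the base is inside the blue ring. Handing in.

```bash
python3 nudge.py '[[[0,0,0],0],[[0,0,0],0],[[0,0,0],0],[[0,0,0],0],[[0,0,0],0],[[0,0,0],0]]'; python3 -c "
from rig import robot
print(robot.hand_in())"
```

```text
time: 18.5
position: [0.513, 0.0224, 0.1573]
tool_rot: [0.12, 0.993, -0.009, 0.001]
ft_force: [-0.1, -0.1, 3.1]
grip_width: 0.0238
grip_force: 12.0
the job is handed in; nothing more can be done
None
```

I handed the job in at 18.5 s with the stud block on the blue disc and the gauge held leaning on the stud, its pointer on the red mark in the last scene picture; no verdict came back, and joint 6 once read -2.852 rad against its -2.85 limit.

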